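# Bring the jar round on the revolving rack

## Robot

A 6-joint arm with a two-finger parallel gripper is mounted at the origin on a cart in front of the work surface, level with it; the furniture and walls round the work are solid. World frame = base frame: x ahead of the robot, y to its left, z up, the work surface at z = 0. Lengths are in m, angles in rad, forces in N, time in s.
With the tool pointing down it reaches from about 0.4 to 0.825 m from the base axis. Payload 7 kg.
Tool frame: the origin (TCP) lies at the very end of the fingers, on their centre line; the grasp point (between the pads) lies 19 mm behind it; z points along the fingers, y is the line along which they close (so a half turn about z gives the same grasp; the last joint's range is limited). The gripper opens to 88 mm and grips with 3 to 60 N. Pads are 19 mm wide; open, the fingers measure 130 mm over their backs; the gripper's body (78 mm by 193 mm) begins 47 mm behind the grasp point.
Start: joints at [-0.814, 0.359, 0.012, 0, -1.224, -0.288], TCP at [0.305, -0.602, 0.2] pointing down, gripper open.
Joint ranges: [-3.07, 3.07], [-1.43, 2.12], [-1.02, 1.25], [-3.03, 1.67], [-3.05, -0], [-3.03, 3.03]. Speed limits (rad/s): [2.39, 2.39, 3.01, 3.14, 3.14, 3.14].

## Interface

Orientations are given as a 3x3 rotation matrix whose columns are the frame's x, y, z axes.
In Python, from workcell import monitor, get_image, camera_model, job gives the robot as it stands. The module is installed in compiled form; this text tells all that it offers.
- The arm moves only by the tool play_rows, never from a script. Its argument "rows" is a list of rows, each a list of 6 numbers: the shift along the tool's x, y, z each as a share of 0.5 m, from -1 to 1, then the turn, a rotation vector about the tool's x, y, z each as a share of 30 degrees, from -1 to 1. In form: [[tx, ty, tz, rx, ry, rz], ...]. A call has 1 to 10 rows; each row is the pose to reach, as a shift and turn from the pose commanded when the call began, along the tool's axes at that moment; what a row does not reach only later rows make up. A row lasts 1/12 s, in which the tool goes at most 41.7 mm and 7.16 degrees, less where a joint would pass 70% of its speed; a pose out of reach is approached as far as the arm can. A call with a number of a shift or a turn outside -1 to 1 is refused whole. A call with a gripper value outside its range is refused whole. "claw" is the closure, from 0 (fully open) to 1 (shut), set as the call begins (left out, the last holds). The fingers move at their own pace and stop on an object; the grip force is fixed at half the most. Time passes only in rows, so rows that repeat a pose let the fingers close. It gives the time, the measured TCP pose, the force, the opening and the grip force at its end, in the units of the state.
- monitor.get_state(): the state, without advancing time (a new reading comes with each control period).
- get_image(name): name is "scene" or "top" or "wrist"; returns (picture, depth): 480x640x3 uint8, red, green, blue; 480x640 float32, m along the optical axis (not along the pixel's ray), 0 where there is no reading.
- camera_model(name): a dict with "fx", "fy", "cx", "cy" (pixels), "rvec" (rotation vector, rad) and "tvec" (3), from world to camera coordinates, as OpenCV has them. Camera axes: x right, y down, z forward; pixel columns grow to the right and rows downward; lengths in m; the calibration is good to about 2 mm. A picture is of the moment at which its call begins: read the wrist's pose just before it. camera_model takes no time and is no camera call; for the wrist camera it gives the pose at the moment of the call.
- job.hand_in(): hands the job in; it is judged then, once.
The state is a dict: "t": time; "qpos": joint angles; "dq": joint speeds; "effort": joint torques, N m; "ee_pos": TCP position; "ee_rot": TCP orientation; "ft_force": force on the tool from outside, world axes, zero at the start; "moment": the same for the moment, N m; "finger_gap": finger opening in m; "grip_force": force on a finger pad.
Only numpy, scipy, OpenCV 4.12 (cv2) and the standard library are available. Lean on these libraries where they do the work, as an engineer would, in place of code of your own. Each camera call takes 0.05 s, during which the arm holds its last target. There are 200 camera calls.

## Task

Bring the black-capped jar of green pigment round to the red mark on the foot of the revolving rack, by pushing an arm of the rack's cross handle gently round with a fingertip, either way. Stop when the middle of the jar is in line with the mark; never touch the tray or the containers standing in it, do not grip the handle, and leave the other things on the table alone.

Things in the scene. Friction and masses are not known exactly. Their poses are not given: they have to be found in the camera images.
- base: fixed dark steel foot of the revolving rack, 230 mm across; origin on the table on the rack's vertical turning axis. A tongue along its -x axis ends in a red block, 171 to 193 mm from the axis, that shows outside the tray
- mark (a point): point above the tongue on the line from the axis to the red block, 120 mm from the axis, 26 mm above the table: where the middle of the well at the mark stands
- carousel: turning steel column of the rack with a cross handle on top: four level round arms, 10 mm thick, with black 18 mm balls at their ends, which point along its own +x, +y, -x and -y. Origin on the table on the turning axis, z up. It turns many turns both ways stiffly (friction 0.12 N m, 2 N at an arm, about 10 N at 1 rad/s) and stays where it is left
- hub (a point): middle of the cross handle, on the turning axis, on the arms' centre line 190 mm above the table; the hub is 40 mm across and the ball centres are 95 mm from this point
- tray: round wooden tray, 330 mm across, fixed to the column (same origin and axes), its top 26 mm above the table. Four ring wells, 64 mm inside, 26 mm high, lie 120 mm from the axis midway between its x and y axes (at 45, 135, 225, 315 degrees), each with one container; the handle's arms stand over the gaps between the containers, whose tops stay below 120 mm
- black_cap_jar: glass jar of pale green pigment with a black screw cap, 56 mm across, 89 mm tall; this is the one that is wanted; origin at the centre of its underside; stands loose in one of the tray's wells
- cork_jar: glass jar with a cork stopper, 46 mm across, 71 mm tall; origin at the centre of its underside; stands loose in one of the tray's wells
- tealight: white tealight candle in a low cup, 38 mm across, 15 mm tall; origin at the centre of its underside; stands loose in one of the tray's wells
- green_tin: green tin with a yellow lid, 57 mm across, 72 mm tall; origin at the centre of its underside; stands loose in one of the tray's wells
- tape: roll of cream masking tape lying flat, 104 mm across, 25 mm high; bystander; origin at the centre of its underside
- paint_tube_1: white paint tube with a blue band, 29x101x19 mm; bystander; origin at the centre of its underside
- paint_tube_3: white paint tube, 33x117x21 mm; bystander; origin at the centre of its underside
- charcoal_tin: flat dark green tin, 66x118x25 mm; bystander; origin at the centre of its underside

How it is judged:
At the end, for the whole second after the job is handed in: the black-capped jar's middle is within 16 mm of the mark point (about 7 degrees of turning), the rack is still, and all four containers stand upright in their wells (horizontal distance between black_cap_jar and mark below 0.016 m and angular speed of carousel below 0.05 rad/s and angle between each of black_cap_jar, cork_jar, tealight, green_tin's own z axis and vertical below 0.1 rad and height (world z) of each of black_cap_jar, cork_jar, tealight, green_tin below 0.032 m); the robot touches nothing.
It fails at once if the robot touches a container or the tray (contact force between any of the fingers, the arm and black_cap_jar above 0.5 N or contact force between any of the fingers, the arm and cork_jar above 0.5 N or contact force between any of the fingers, the arm and tealight above 0.5 N or contact force between any of the fingers, the arm and green_tin above 0.5 N or contact force between any of the fingers, the arm and tray above 0.5 N).
It fails at once if a container is lifted or tipped (height (world z) of any of black_cap_jar, cork_jar, tealight, green_tin above 0.05 m or angle between any of black_cap_jar, cork_jar, tealight, green_tin's own z axis and vertical above 0.5 rad).
It fails at once if an arm of the handle is gripped between the fingers (contact force between the fingers and carousel above 1 N and height (world z) of the grasp point between 0.175 and 0.205 m and horizontal distance between the grasp point and hub between 0.02 and 0.105 m and (x of the grasp point in the frame of carousel between -0.006 and 0.006 m or y of the grasp point in the frame of carousel between -0.006 and 0.006 m)).
It fails at once if the rack is spun fast (over 3.5 rad/s) (angular speed of carousel above 3.5 rad/s).
It fails at once if a bystander is moved more than 15 mm (distance of any of tape, paint_tube_1, paint_tube_3, charcoal_tin from where it was at the start of the episode above 0.015 m).
It also fails if it takes over 45 s, if anything falls off the work surface, if the arm or the gripper's body presses on something with over 40 N, if the wrist force passes 120 N, or if a joint passes its speed limit or range.

## Working session

There is one attempt and no reset: what is moved stays moved. The work goes in short steps, Python scripts to look and compute and a tool call to move; the robot and the scene stay as the last step left them, time stands still between calls to the robot, and variables do not carry over. Pictures are saved under pics/ and viewed, at most 10 in all, crops included, and the job is handed in when it is done.

Besides the shell and the picture viewer there is one more tool, called after ">>>" in YAML: its name, and indented under it one key for each argument. play_rows: Moves the arm, as the interface text tells. Its arguments: {"type":"object","properties":{"rows":{"type":"array"},"claw":{"type":"number"}},"required":["rows"]}

```bash
mkdir -p pics; cat > h.py <<'E'
import numpy as np, cv2
from workcell import monitor, get_image, camera_model, job
def ray(m,u,v,z):
    R=cv2.Rodrigues(np.array(m["rvec"],float))[0]; t=np.array(m["tvec"],float).ravel()
    c=-R.T@t; d=R.T@np.array([(u-m["cx"])/m["fx"],(v-m["cy"])/m["fy"],1])
    return c+d*(z-c[2])/d[2]
def cloud(m,dep):
    R=cv2.Rodrigues(np.array(m["rvec"],float))[0]; t=np.array(m["tvec"],float).ravel()
    v,u=np.indices(dep.shape); p=np.stack([(u-m["cx"])/m["fx"]*dep,(v-m["cy"])/m["fy"]*dep,dep],-1)
    return (p-t)@R
E
python3 - <<'E'
from h import *
for n in ("top","scene"):
    p,d=get_image(n); cv2.imwrite(f"pics/{n}0.png",p[:,:,::-1]); np.savez(f"{n}0.npz",p=p,d=d)
    m=camera_model(n); print(n,m)
s=monitor.get_state(); print(s)
E
```

```text
top {'fx': 573.0847490657444, 'fy': 573.0847490657444, 'cx': 330.562795982781, 'cy': 234.19940736392113, 'rvec': array([ 2.02095586, -2.2100983 ,  0.21767741]), 'tvec': array([0.20775308, 0.51092384, 1.3610991 ])}
scene {'fx': 613.2361043133421, 'fy': 613.2361043133421, 'cx': 321.6891047978898, 'cy': 239.5137100937354, 'rvec': array([ 2.12835787, -0.62477099,  0.34702151]), 'tvec': array([-0.33070507,  0.35680475,  1.42449089])}
{'t': 0.1, 'qpos': array([-8.13930189e-01,  3.59272665e-01,  1.11461685e-02, -3.36690161e-04,
       -1.22410573e+00, -2.88081249e-01]), 'dq': array([ 0.00118256, -0.00166324,  0.00135725, -0.00078132,  0.00181539,
       -0.00200226]), 'effort': array([-4.76956266e-04, -5.84165311e+01,  2.93751258e+01,  7.01552153e+00,
        1.01535057e-02, -4.69321947e-05]), 'ee_pos': array([ 0.30471443, -0.60176028,  0.19903701]), 'ee_rot': array([[-8.92169682e-01, -4.51699776e-01, -7.55732278e-04],
       [-4.51700396e-01,  8.92168796e-01,  1.26130219e-03],
       [ 1.04510838e-04,  1.46666015e-03, -9.99998919e-01]]), 'ft_force': array([-0.74144845, -0.37276728, -0.00726373]), 'moment': array([ 4.35308080e-05, -9.78967095e-03,  5.09248475e-02]), 'grip_force': 0.0, 'finger_gap': 0.08754327289177}
```

View pics/top0.png

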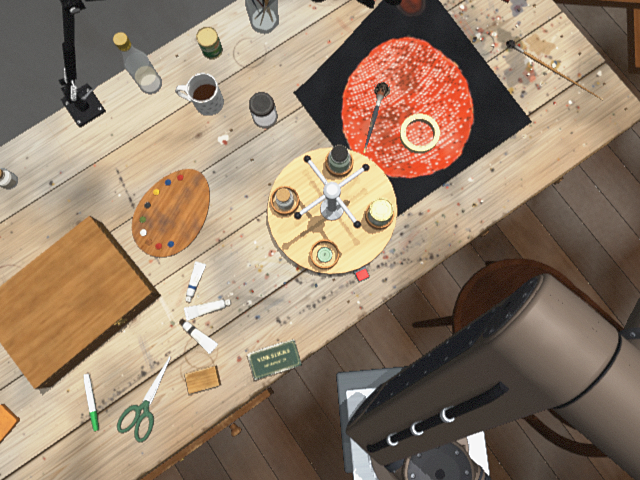

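View pics/scene0.png

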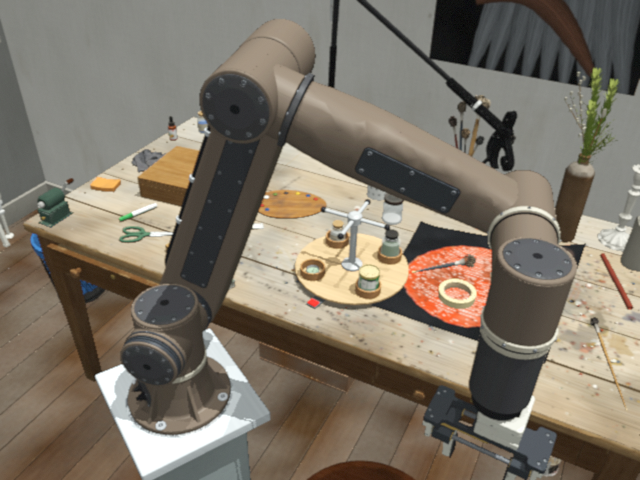

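The top view shows the rack hub near (332,190), balls near (307,159), (366,167), (357,224) and (298,215), the black-capped jar near (339,157), the red block at (361,274). The tealight is at (324,255), the tin at (380,212) and the cork jar at (285,200). The scene view agrees; the robot stands clear of the rack.

```bash
python3 - <<'E'
from h import *
f=np.load("top0.npz"); p=f["p"].astype(int); d=f["d"]; m=camera_model("top")
r,g,b=p[...,0],p[...,1],p[...,2]
v,u=np.indices(r.shape)
k=(r>170)&(g<80)&(b<80)&(abs(u-361)<14)&(abs(v-274)<12)
red=ray(m,u[k].mean(),v[k].mean(),.02); print("red",u[k].mean(),v[k].mean(),red)
B=[]
for (x,y) in [(307,159),(366,167),(357,224),(298,215)]:
    k=(p.sum(2)<150)&(abs(u-x)<8)&(abs(v-y)<8); B.append(ray(m,u[k].mean(),v[k].mean(),.19)); print(k.sum(),B[-1])
B=np.array(B); h=B.mean(0); print("hub",h, np.linalg.norm(B-h,axis=1))
a=lambda q:np.degrees(np.arctan2(*(q-h)[1::-1]))
print("balls",[a(q) for q in B],"red",a(red),np.linalg.norm((red-h)[:2]))
k=(p.max(2)<95)&(abs(u-339)<14)&(abs(v-154)<12)
P=cloud(m,d); print("jar depth z",np.median(P[152:156,338:342],axis=(0,1)))
j=ray(m,339,154,.115); print("jar",j,a(j))
for n,q,z in [("tin",(380,209),.098),("tea",(324,255),.041),("cork",(285,197),.097)]:
    w=ray(m,*q,z); print(n,w,a(w),np.linalg.norm((w-h)[:2]))
print(ray(m,420,133,.02),ray(m,273,360,.02))
E
```

```text
red 358.5 276.6 [0.42060247 0.10131812 0.02      ]
14 [0.67967774 0.20189847 0.19      ]
16 [0.64780691 0.06977043 0.19      ]
19 [0.51620472 0.10350083 0.19      ]
19 [0.54813127 0.23355372 0.19      ]
hub [0.59795516 0.15218086 0.19      ] [0.09565783 0.0963155  0.09514662 0.09541469]
balls [np.float64(31.315095685318816), np.float64(-58.82940242698396), np.float64(-149.2274195171944), np.float64(121.47877005856185)] red -163.99770831197318 0.18450201972862385
jar depth z [0.71152535 0.12290188 0.11469175]
jar [0.71024543 0.12422477 0.115     ] -13.980294324850892
tin [0.56898982 0.03808112 0.098     ] -104.24419573586346 0.1177189162536403
tea [0.47893847 0.18196369 0.041     ] 165.95077464080038 0.12268654841972323
cork [0.61960386 0.26353094 0.097     ] 78.99780216583437 0.1134350288503174
[ 0.78188083 -0.09595002  0.02      ] [0.23746716 0.32694152 0.02      ]
```

```bash
cat >> h.py <<'E'
H=np.array([.598,.152]); RAD=.065
def tocall(pts):
    s=monitor.get_state(); R=s["ee_rot"]
    return np.round((np.array(pts)-s["ee_pos"])@R/.5,3)
def toolpt(alpha,gap=0,z=.165):  # tool centre that puts the finger side on the arm at angle alpha (deg)
    R=monitor.get_state()["ee_rot"]; a=np.radians(alpha); n=np.array([-np.sin(a),np.cos(a)])
    sup=5e-3+.0095*abs(n@R[:2,0])+.021*abs(n@R[:2,1])
    ph=a+np.arcsin((sup+gap)/RAD); return np.r_[H+RAD*np.array([np.cos(ph),np.sin(ph)]),z]
E
python3 - <<'E'
from h import *
print(tocall([[.305,-.602,.3],[.45,-.2,.3],[.614,.215,.3],[.614,.215,.165]]))
E
```

```text
[[-0.    -0.    -0.202]
 [-0.622  0.586 -0.201]
 [-1.29   1.178 -0.2  ]
 [-1.29   1.178  0.07 ]]
```

>>> play_rows:
  rows:
    - [0,0,-0.07,0,0,0]
    - [0,0,-0.14,0,0,0]
    - [0,0,-0.2,0,0,0]
    - [-0.05,0.047,-0.2,0,0,0]
    - [-0.105,0.099,-0.2,0,0,0]
    - [-0.16,0.15,-0.2,0,0,0]
    - [-0.215,0.2,-0.2,0,0,0]
    - [-0.27,0.255,-0.2,0,0,0]
    - [-0.325,0.306,-0.2,0,0,0]
    - [-0.38,0.358,-0.2,0,0,0]
  claw: 1

```text
t: 0.93
ee_pos: [0.3936, -0.3548, 0.2996]
ee_rot: [[-0.892, -0.452, -0.0], [-0.452, 0.892, 0.0], [0.0, 0.0, -1.0]]
ft_force: [1.1, -0.3, -0.5]
finger_gap: 0.0264
grip_force: 0.0
```

>>> play_rows:
  rows:
    - [-0.055,0.05,0,0,0,0]
    - [-0.11,0.1,0,0,0,0]
    - [-0.165,0.15,0,0,0,0]
    - [-0.22,0.2,0,0,0,0]
    - [-0.275,0.25,0,0,0,0]
    - [-0.33,0.3,0,0,0,0]
    - [-0.385,0.35,0,0,0,0]
    - [-0.44,0.4,0,0,0,0]
    - [-0.495,0.45,0,0,0,0]
    - [-0.55,0.5,0,0,0,0]

```text
t: 1.77
ee_pos: [0.526, -0.0075, 0.2998]
ee_rot: [[-0.892, -0.452, -0.0], [-0.452, 0.892, 0.0], [0.0, 0.0, -1.0]]
ft_force: [0.7, -0.8, 0.2]
finger_gap: 0.0006
grip_force: 0.0
```

```bash
python3 - <<'E'
from h import *
s=monitor.get_state(); print(s["ee_pos"],s["ee_rot"],s["finger_gap"],s["qpos"])
print(tocall([[.614,.215,.3],[.614,.215,.165]]))
E
```

```text
[ 0.52595185 -0.00745736  0.29980043] [[-8.92008389e-01 -4.52018830e-01 -1.07688467e-04]
 [-4.52018842e-01  8.92008379e-01  1.37773255e-04]
 [ 3.37829090e-05  1.71572116e-04 -9.99999985e-01]] 0.0005554934975755489 [ 3.58925649e-01  5.99242282e-02 -1.45897663e-01 -1.70416285e-04
 -1.36502687e+00 -1.46065986e+00]
[[-0.358  0.317 -0.   ]
 [-0.358  0.317  0.27 ]]
```

>>> play_rows:
  rows:
    - [-0.055,0.05,0,0,0,0]
    - [-0.11,0.1,0,0,0,0]
    - [-0.165,0.15,0,0,0,0]
    - [-0.22,0.2,0,0,0,0]
    - [-0.275,0.245,0,0,0,0]
    - [-0.33,0.29,0,0,0,0]
    - [-0.358,0.317,0,0,0,0]
    - [-0.358,0.317,0,0,0,0]

```text
t: 2.43
ee_pos: [0.6146, 0.2165, 0.2975]
ee_rot: [[-0.891, -0.454, -0.002], [-0.454, 0.891, -0.001], [0.003, 0.0, -1.0]]
ft_force: [-1.4, -1.2, -0.2]
finger_gap: 0.0005
grip_force: 0.0
```

>>> play_rows:
  rows:
    - [0,0,0.06,0,0,0]
    - [0,0,0.12,0,0,0]
    - [0,0,0.18,0,0,0]
    - [0,0,0.23,0,0,0]
    - [0,0,0.27,0,0,0]
    - [0,0,0.27,0,0,0]

```text
t: 2.93
ee_pos: [0.6111, 0.2113, 0.1597]
ee_rot: [[-0.892, -0.451, -0.007], [-0.451, 0.893, -0.004], [0.008, 0.0, -1.0]]
ft_force: [-1.5, 0.3, -0.4]
finger_gap: 0.0005
grip_force: 0.0
```

```bash
python3 - <<'E'
from h import *
p,d=get_image("top"); cv2.imwrite("pics/t1.png",cv2.resize(p[100:320,180:480,::-1],None,fx=2,fy=2))
s=monitor.get_state(); print(s["ee_pos"],s["ft_force"])
for al in range(41,-126,-5):
    q=toolpt(al); w=q[:2]-H; print(al,np.round(np.degrees(np.arctan2(w[1],w[0]))),tocall([q])[0])
E
```

```text
[0.6125748  0.2118043  0.16259513] [ 0.18173719 -0.36481158  0.79122364]
41 66.0 [-0.02  -0.011 -0.005]
36 61.0 [-0.028 -0.021 -0.005]
31 55.0 [-0.034 -0.032 -0.005]
26 50.0 [-0.04  -0.043 -0.005]
21 45.0 [-0.043 -0.052 -0.005]
16 41.0 [-0.046 -0.062 -0.005]
11 36.0 [-0.048 -0.072 -0.005]
6 32.0 [-0.05  -0.083 -0.005]
1 27.0 [-0.05  -0.094 -0.005]
-4 21.0 [-0.049 -0.106 -0.005]
-9 16.0 [-0.048 -0.118 -0.005]
-14 11.0 [-0.045 -0.13  -0.005]
-19 5.0 [-0.041 -0.142 -0.005]
-24 -1.0 [-0.035 -0.154 -0.005]
-29 -7.0 [-0.028 -0.165 -0.005]
-34 -13.0 [-0.02  -0.176 -0.005]
-39 -19.0 [-0.011 -0.187 -0.005]
-44 -25.0 [ 0.    -0.196 -0.005]
-49 -32.0 [ 0.012 -0.204 -0.005]
-54 -38.0 [ 0.025 -0.211 -0.005]
-59 -45.0 [ 0.039 -0.217 -0.005]
-64 -51.0 [ 0.052 -0.221 -0.004]
-69 -54.0 [ 0.06  -0.222 -0.004]
-74 -58.0 [ 0.068 -0.223 -0.004]
-79 -61.0 [ 0.076 -0.223 -0.004]
-84 -65.0 [ 0.084 -0.224 -0.004]
-89 -69.0 [ 0.092 -0.223 -0.004]
-94 -72.0 [ 0.101 -0.222 -0.004]
-99 -76.0 [ 0.11  -0.22  -0.004]
-104 -80.0 [ 0.119 -0.218 -0.004]
-109 -85.0 [ 0.128 -0.214 -0.004]
-114 -89.0 [ 0.137 -0.21  -0.004]
-119 -94.0 [ 0.146 -0.205 -0.004]
-124 -99.0 [ 0.155 -0.2   -0.004]
```

View pics/t1.png

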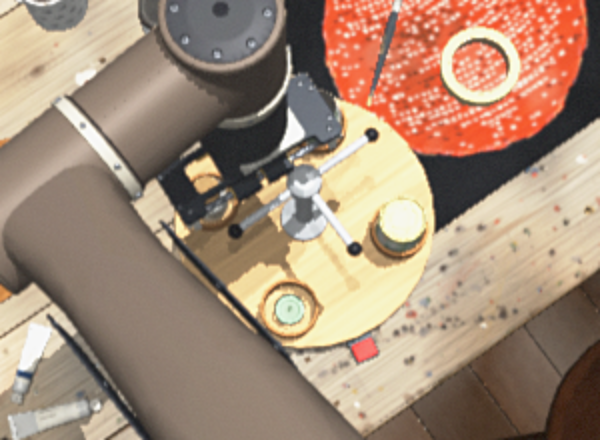

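The crop shows the gripper in the gap between two arms, touching nothing. The red block is at crop (364,349), which is full-image (362,274.5).

>>> play_rows:
  rows:
    - [-0.02,-0.011,0,0,0,0]
    - [-0.028,-0.021,0,0,0,0]
    - [-0.034,-0.032,0,0,0,0]
    - [-0.04,-0.043,0,0,0,0]
    - [-0.043,-0.052,0,0,0,0]
    - [-0.046,-0.062,0,0,0,0]
    - [-0.048,-0.072,0,0,0,0]
    - [-0.05,-0.083,0,0,0,0]
    - [-0.05,-0.094,0,0,0,0]
    - [-0.05,-0.1,0,0,0,0]

```text
t: 3.82
ee_pos: [0.658, 0.1799, 0.166]
ee_rot: [[-0.892, -0.452, -0.001], [-0.452, 0.892, 0.001], [0.0, 0.002, -1.0]]
ft_force: [-5.5, 3.1, 5.4]
finger_gap: 0.0004
grip_force: 3.4
```

```bash
python3 - <<'E'
from h import *
m=camera_model("top"); s=monitor.get_state(); print(s["ee_pos"],s["ft_force"])
f=np.load("top0.npz")["p"].astype(int)[262:290,345:375]
k=((f[...,0]>120)&(f[...,1]<100)&(f[...,2]<100)).astype(np.uint8)
n,l,st,c=cv2.connectedComponentsWithStats(k)
for i in range(1,n):
    if st[i,4]>10:
        w=ray(m,c[i][0]+345,c[i][1]+262,.02); print(st[i],c[i]+[345,262],np.degrees(np.arctan2(*(w[:2]-H)[::-1])),np.linalg.norm(w[:2]-H))
for al in range(-4,-126,-5): print(al,tocall([toolpt(al)])[0])
E
```

```text
[0.65796466 0.17986924 0.16602294] [-5.48039043  3.10527509  5.35471223]
[11  7 13 12 44] [361.45454545 275.11363636] -161.4934980815064 0.18386499287337832
-4 [ 0.003 -0.008  0.002]
-9 [ 0.004 -0.02   0.002]
-14 [ 0.007 -0.032  0.002]
-19 [ 0.012 -0.044  0.002]
-24 [ 0.017 -0.056  0.002]
-29 [ 0.024 -0.067  0.002]
-34 [ 0.032 -0.078  0.002]
-39 [ 0.042 -0.089  0.002]
-44 [ 0.052 -0.098  0.002]
-49 [ 0.064 -0.106  0.002]
-54 [ 0.077 -0.113  0.002]
-59 [ 0.091 -0.119  0.002]
-64 [ 0.104 -0.123  0.002]
-69 [ 0.112 -0.124  0.002]
-74 [ 0.12  -0.125  0.002]
-79 [ 0.128 -0.125  0.002]
-84 [ 0.136 -0.125  0.002]
-89 [ 0.144 -0.125  0.002]
-94 [ 0.153 -0.124  0.002]
-99 [ 0.162 -0.122  0.002]
-104 [ 0.171 -0.12   0.002]
-109 [ 0.18  -0.116  0.002]
-114 [ 0.189 -0.112  0.002]
-119 [ 0.198 -0.107  0.002]
-124 [ 0.207 -0.102  0.002]
```

>>> play_rows:
  rows:
    - [0.003,-0.008,0,0,0,0]
    - [0.004,-0.02,0,0,0,0]
    - [0.007,-0.032,0,0,0,0]
    - [0.012,-0.044,0,0,0,0]
    - [0.017,-0.056,0,0,0,0]
    - [0.024,-0.067,0,0,0,0]
    - [0.032,-0.078,0,0,0,0]
    - [0.042,-0.089,0,0,0,0]
    - [0.052,-0.098,0,0,0,0]
    - [0.064,-0.106,0,0,0,0]

```text
t: 4.65
ee_pos: [0.6575, 0.1198, 0.1684]
ee_rot: [[-0.892, -0.453, 0.008], [-0.453, 0.892, 0.004], [-0.009, -0.0, -1.0]]
ft_force: [2.9, 5.9, 8.7]
finger_gap: 0.0004
grip_force: 4.1
```

>>> play_rows:
  rows:
    - [0.013,-0.007,0,0,0,0]
    - [0.027,-0.013,0,0,0,0]
    - [0.04,-0.017,0,0,0,0]
    - [0.048,-0.018,0,0,0,0]
    - [0.056,-0.019,0,0,0,0]
    - [0.064,-0.019,0,0,0,0]
    - [0.072,-0.019,0,0,0,0]
    - [0.08,-0.019,0,0,0,0]
    - [0.086,-0.018,0,0,0,0]
    - [0.09,-0.018,0,0,0,0]

```text
t: 5.48
ee_pos: [0.6177, 0.0893, 0.1647]
ee_rot: [[-0.892, -0.452, -0.001], [-0.452, 0.892, -0.0], [0.001, 0.0, -1.0]]
ft_force: [0.7, -0.5, 0.8]
finger_gap: 0.0002
grip_force: 0.0
```

```bash
python3 - <<'E'
from h import *
p,d=get_image("top"); cv2.imwrite("pics/t2.png",cv2.resize(p[100:320,180:480,::-1],None,fx=2,fy=2)); np.save("t2.npy",p)
s=monitor.get_state(); print(s["ee_pos"],s["ft_force"])
for al in range(-89,-126,-3): print(al,tocall([toolpt(al)])[0])
E
```

```text
[0.61758841 0.08927838 0.16475253] [-0.2790141  -0.24434084 -0.62188195]
-89 [-0.009  0.    -0.   ]
-92 [-0.004  0.001 -0.   ]
-95 [ 0.001  0.002 -0.   ]
-98 [ 0.006  0.003 -0.   ]
-101 [ 0.012  0.004 -0.   ]
-104 [ 0.017  0.006 -0.   ]
-107 [ 0.023  0.007 -0.   ]
-110 [ 0.028  0.009 -0.   ]
-113 [ 0.034  0.012 -0.   ]
-116 [ 0.039  0.015 -0.   ]
-119 [ 0.044  0.018 -0.   ]
-122 [ 0.05   0.021 -0.   ]
-125 [ 0.055  0.025 -0.   ]
```

View pics/t2.png

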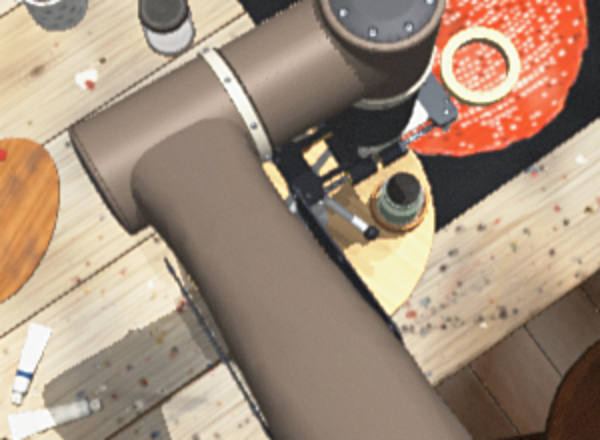

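The jar's cap is at crop (405,188) and the next arm's ball is at (372,232). Most of the turn still needed comes after this point.

```bash
python3 - <<'E'
from h import *
m=camera_model("top"); p=np.load("t2.npy").astype(int); v,u=np.indices(p.shape[:2])
k=(p.sum(2)<150)&(abs(u-366)<7)&(abs(v-216)<7); print(k.sum(),u[k].mean(),v[k].mean())
for w in (ray(m,u[k].mean(),v[k].mean(),.19),ray(m,382.5,194,.115)): print(np.degrees(np.arctan2(*(w[:2]-H)[::-1])),np.linalg.norm(w[:2]-H))
E
```

```text
17 364.88235294117646 216.94117647058823
-134.01242512399347 0.09544763385033596
-88.58550851350239 0.12199901402282375
```

```bash
python3 - <<'E'
from h import *
p,d=get_image("wrist"); m=camera_model("wrist")
q,_=get_image("scene")
cv2.imwrite("pics/c.png",np.hstack([cv2.resize(p,(400,300)),cv2.resize(q[180:330,260:460],(400,300))])[:,:,::-1])
s=monitor.get_state(); print(s["ee_pos"]); m=camera_model("top")
def proj(P,m): return cv2.projectPoints(np.array([P],float),m["rvec"],m["tvec"],np.array([[m["fx"],0,m["cx"]],[0,m["fy"],m["cy"]],[0,0,1]]),None)[0].ravel()
for n,c in (("wrist",camera_model("wrist")),("top",m)):
    for nm,P in [("tcp",s["ee_pos"]),("hub",[*H,.19])]+[(a,[*(H+.095*np.array([np.cos(np.radians(a)),np.sin(np.radians(a))])),.19]) for a in (-44,-134,46,-95)]: print(n,nm,proj(P,c))
E
```

```text
[0.61817422 0.08950663 0.16486371]
wrist tcp [317.90203878 278.58391435]
wrist hub [441.70045968 315.47165139]
wrist -44 [272.58959601 366.15399539]
wrist -134 [392.95220113 136.06017012]
wrist 46 [478.30033376 450.17261956]
wrist -95 [285.06203505 222.00295131]
top tcp [357.86356993 183.28510727]
top hub [331.61569678 191.07196069]
top -44 [357.77809995 159.74696846]
top -134 [364.73055623 216.81169562]
top 46 [299.12261818 165.81552765]
top -95 [373.76924979 190.9517851 ]
```

View pics/c.png

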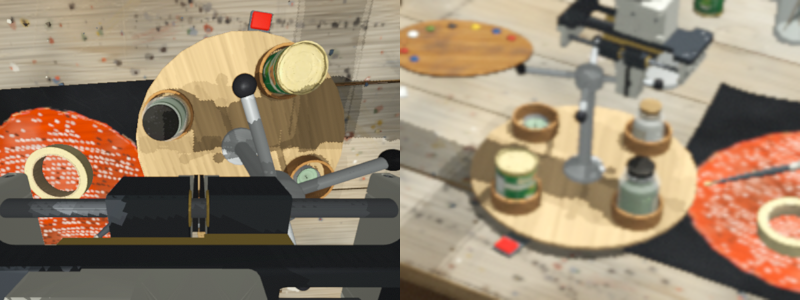

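The wrist view shows the red block at its (262,20), the tin next to it, and the jar at (165,118). The tool seems to be on the far side of the arm it pushed, so I'll look closer.

```bash
python3 - <<'E'
from h import *
q,_=get_image("scene"); m=camera_model("scene")
a=cv2.resize(q[165:265,290:450],(800,500),interpolation=cv2.INTER_CUBIC)
cv2.imwrite("pics/s3.png",a[:,:,::-1])
s=monitor.get_state()
K=np.array([[m["fx"],0,m["cx"]],[0,m["fy"],m["cy"]],[0,0,1]])
f=lambda r,a,z=.19:[*(H+r*np.array([np.cos(np.radians(a)),np.sin(np.radians(a))])),z]
for nm,P in [("tcp",s["ee_pos"]),("tcp+66",s["ee_pos"]+[0,0,.066]),("hub",f(0,0)),(-44,f(.095,-44)),(-134,f(.095,-134)),(46,f(.095,46)),(136,f(.095,136)),(-86,f(.095,-86))]:
    print(nm,(cv2.projectPoints(np.array([P]),m["rvec"],m["tvec"],K,None)[0].ravel()-[290,165])*5)
E
```

```text
tcp [415.61434485 350.98442006]
tcp+66 [424.2704493  249.92444594]
hub [320.71136214 268.99323349]
-44 [492.90716615 289.91920731]
-134 [294.87342248 367.58619242]
46 [344.3256219  178.88543959]
136 [151.17576355 248.39053925]
-86 [435.28004925 350.34669532]
```

View pics/s3.png

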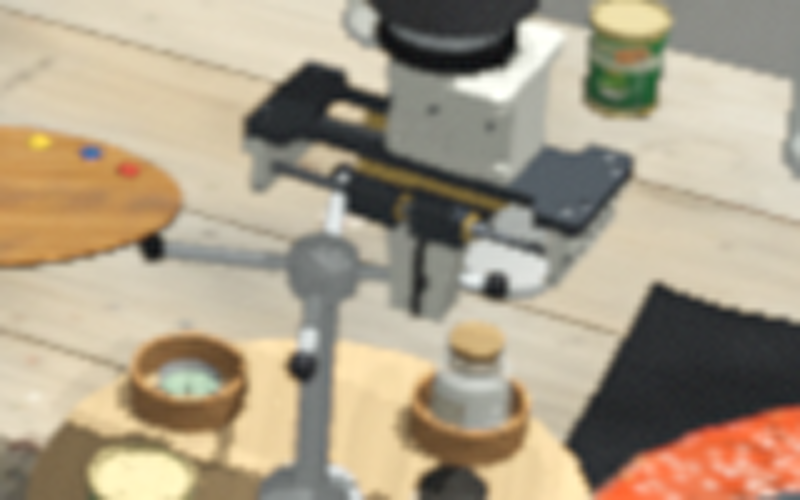

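The finger tip sits at crop (425,312), but the reported TCP projects to (416,351). So the true tip is roughly 25 mm higher than reported, and it rode over the arm. I'll measure it by depth.

```bash
python3 - <<'E'
from h import *
q,d=get_image("scene"); m=camera_model("scene"); P=cloud(m,d)
s=monitor.get_state(); print(s["ee_pos"])
for v in range(212,232,2): print(v,np.round(P[v,370:382:3],3).tolist())
for u,v in [(354,218),(349,238),(388,222),(320,213)]: print(u,v,P[v,u])
C=P[180:260,300:430].reshape(-1,3); k=(np.linalg.norm(C[:,:2]-s["ee_pos"][:2],axis=1)<.035)&(C[:,2]>.13); print("lowest",np.sort(C[k][:,2])[:12], "n",k.sum())
E
```

```text
[0.61836051 0.08959948 0.16482376]
212 [[0.606, 0.096, 0.241], [0.585, 0.059, 0.269], [0.595, 0.058, 0.266], [0.599, 0.051, 0.269]]
214 [[0.605, 0.094, 0.236], [0.605, 0.082, 0.243], [0.614, 0.08, 0.241], [0.601, 0.053, 0.261]]
216 [[0.603, 0.091, 0.233], [0.613, 0.09, 0.229], [0.613, 0.078, 0.236], [0.612, 0.065, 0.244]]
218 [[0.607, 0.095, 0.222], [0.609, 0.085, 0.227], [0.613, 0.077, 0.23], [0.62, 0.073, 0.23]]
220 [[0.603, 0.09, 0.22], [0.611, 0.086, 0.219], [0.611, 0.075, 0.226], [0.617, 0.069, 0.227]]
222 [[0.608, 0.095, 0.209], [0.608, 0.083, 0.216], [0.615, 0.079, 0.216], [0.622, 0.074, 0.216]]
224 [[0.608, 0.094, 0.203], [0.607, 0.081, 0.211], [0.61, 0.072, 0.215], [0.623, 0.075, 0.209]]
226 [[0.608, 0.093, 0.197], [0.61, 0.084, 0.202], [0.612, 0.074, 0.207], [0.622, 0.073, 0.203]]
228 [[0.781, 0.302, 0.004], [0.611, 0.084, 0.195], [0.614, 0.075, 0.199], [0.808, 0.289, 0.002]]
230 [[0.778, 0.298, -0.001], [0.787, 0.294, -0.002], [0.79, 0.282, 0.005], [0.801, 0.28, 0.002]]
354 218 [0.58782643 0.13971526 0.20324179]
349 238 [0.52770802 0.07804012 0.19674047]
388 222 [0.66307667 0.08510423 0.19493356]
320 213 [0.52440763 0.21153472 0.20100948]
lowest [0.19057144 0.1928053  0.19324102 0.19473747 0.19486726 0.1949263
 0.19529401 0.19628412 0.1964739  0.1967379  0.1967474  0.19682773] n 624
```

```bash
sed -i 's/+.021\*abs/+.012*abs/; s/z=.165/z=.147/' h.py; python3 - <<'E'
from h import *
s=monitor.get_state();print(tocall([s["ee_pos"]*[1,1,0]+[0,0,.147]]))
for al in range(-114,-212,-5):
    q=toolpt(al); w=q[:2]-H; print(al,np.round(np.degrees(np.arctan2(w[1],w[0]))),tocall([q])[0])
E
```

```text
[[-0.     0.     0.036]]
-114 -96.0 [0.05  0.02  0.036]
-119 -101.0 [0.059 0.027 0.036]
-124 -106.0 [0.068 0.034 0.036]
-129 -111.0 [0.077 0.043 0.036]
-134 -117.0 [0.084 0.052 0.036]
-139 -122.0 [0.091 0.063 0.036]
-144 -128.0 [0.097 0.074 0.036]
-149 -133.0 [0.102 0.085 0.036]
-154 -139.0 [0.106 0.097 0.036]
-159 -143.0 [0.108 0.107 0.036]
-164 -147.0 [0.109 0.117 0.036]
-169 -152.0 [0.11  0.127 0.036]
-174 -156.0 [0.11  0.137 0.036]
-179 -161.0 [0.109 0.148 0.036]
-184 -166.0 [0.107 0.158 0.036]
-189 -171.0 [0.104 0.169 0.036]
-194 -176.0 [0.1   0.18  0.036]
-199 179.0 [0.095 0.19  0.036]
-204 174.0 [0.089 0.201 0.036]
-209 169.0 [0.082 0.21  0.036]
```

>>> play_rows:
  rows:
    - [0,0,0.012,0,0,0]
    - [0,0,0.024,0,0,0]
    - [0,0,0.036,0,0,0]
    - [0.015,0.004,0.036,0,0,0]
    - [0.033,0.011,0.036,0,0,0]
    - [0.05,0.02,0.036,0,0,0]
    - [0.059,0.027,0.036,0,0,0]
    - [0.068,0.034,0.036,0,0,0]
    - [0.077,0.043,0.036,0,0,0]
    - [0.084,0.052,0.036,0,0,0]

```text
t: 6.57
ee_pos: [0.5707, 0.0938, 0.1479]
ee_rot: [[-0.892, -0.452, 0.005], [-0.452, 0.892, 0.0], [-0.004, -0.002, -1.0]]
ft_force: [12.4, -3.7, -7.5]
finger_gap: 0.0009
grip_force: 5.6
```

>>> play_rows:
  rows:
    - [0.007,0.011,0,0,0,0]
    - [0.013,0.022,0,0,0,0]
    - [0.018,0.033,0,0,0,0]
    - [0.022,0.045,0,0,0,0]
    - [0.024,0.055,0,0,0,0]
    - [0.025,0.065,0,0,0,0]
    - [0.026,0.075,0,0,0,0]
    - [0.026,0.085,0,0,0,0]
    - [0.026,0.085,0,0,0,0]

```text
t: 7.32
ee_pos: [0.5388, 0.126, 0.1477]
ee_rot: [[-0.892, -0.452, 0.002], [-0.452, 0.892, 0.0], [-0.002, -0.001, -1.0]]
ft_force: [-0.2, -0.6, 0.2]
finger_gap: 0.0003
grip_force: 0.0
```

```bash
python3 - <<'E'
from h import *
p,d=get_image("top"); q,_=get_image("wrist"); r,_=get_image("scene"); np.save("t4.npy",p)
cv2.imwrite("pics/t4.png",np.vstack([np.hstack([cv2.resize(p[100:300,230:430],(400,300)),cv2.resize(r[165:315,290:450],(400,300))]),np.hstack([cv2.resize(q,(400,300))]*2)])[:,:,::-1])
s=monitor.get_state(); print(s["ee_pos"],s["ft_force"])
for al in range(-164,-216,-3): print(al,tocall([toolpt(al)])[0])
E
```

```text
[0.5378252  0.12597447 0.14687626] [ 0.31372405 -0.69766024 -0.66066707]
-164 [-0.002 -0.021 -0.   ]
-167 [-0.001 -0.015 -0.   ]
-170 [-0.001 -0.009 -0.   ]
-173 [-0.001 -0.003 -0.   ]
-176 [-0.001  0.004 -0.   ]
-179 [-0.002  0.01  -0.   ]
-182 [-0.003  0.017 -0.   ]
-185 [-0.005  0.023 -0.   ]
-188 [-0.006  0.029 -0.   ]
-191 [-0.008  0.036 -0.   ]
-194 [-0.011  0.042 -0.   ]
-197 [-0.014  0.048 -0.   ]
-200 [-0.017  0.055 -0.   ]
-203 [-0.021  0.061 -0.   ]
-206 [-0.025  0.067 -0.   ]
-209 [-0.029  0.073 -0.   ]
-212 [-0.034  0.078 -0.   ]
-215 [-0.039  0.084 -0.   ]
```

View pics/t4.png

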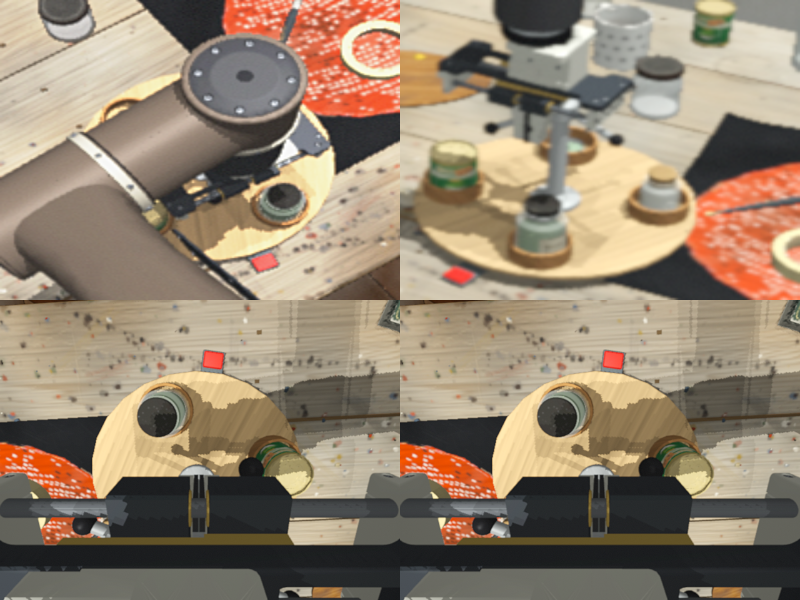

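The push worked: the jar's cap is at top-crop (284,196), which is full-image (372,230.7), and the red block is at (264,262). The gripper is clear of the containers.

```bash
cat >> h.py <<'E'
def ang(w): return np.degrees(np.arctan2(*(w[:2]-H)[::-1])),np.linalg.norm(w[:2]-H)
E
python3 - <<'E'
from h import *
print(ang(ray(camera_model("top"),372,230.7,.115)))
m=camera_model("wrist")
print("ball",ang(ray(m,403,267,.19)),"jar",ang(ray(m,258,176,.115)),"red",ang(ray(m,341,96,.02)))
E
```

```text
(np.float64(-133.6549367412363), np.float64(0.121335544851802))
ball (np.float64(-178.29802046162868), np.float64(0.09836300195758592)) jar (np.float64(-137.59041808898854), np.float64(0.12639897454173604)) red (np.float64(-160.58261555760208), np.float64(0.18158462140478163))
```

>>> play_rows:
  rows:
    - [-0.002,0.008,0,0,0,0]
    - [-0.003,0.016,0,0,0,0]
    - [-0.005,0.023,0,0,0,0]
    - [-0.007,0.031,0,0,0,0]
    - [-0.01,0.039,0,0,0,0]
    - [-0.013,0.046,0,0,0,0]
    - [-0.016,0.053,0,0,0,0]
    - [-0.018,0.057,0,0,0,0]
    - [-0.018,0.057,0,0,0,0]

```text
t: 8.22
ee_pos: [0.5332, 0.1553, 0.1467]
ee_rot: [[-0.892, -0.452, -0.0], [-0.452, 0.892, -0.001], [0.001, -0.0, -1.0]]
ft_force: [0.8, -0.2, 0.8]
finger_gap: 0.0005
grip_force: 0.2
```

```bash
python3 - <<'E'
from h import *
p,d=get_image("top"); q,_=get_image("wrist"); r,_=get_image("scene"); np.save("t5.npy",p)
cv2.imwrite("pics/t5.png",np.hstack([cv2.resize(p[180:300,290:410],(400,400)),cv2.resize(q[:400],(400,400*400//640)).__class__ and cv2.resize(q[40:340,100:400],(400,400))])[:,:,::-1])
s=monitor.get_state(); print(s["ee_pos"],s["ft_force"])
for al in range(-198,-216,-2): print(al,tocall([toolpt(al)])[0])
E
```

```text
[0.53320588 0.1554694  0.14677023] [-0.5599704  -0.75156634  0.12226241]
-198 [ 0.004 -0.006 -0.   ]
-200 [ 0.001 -0.002 -0.   ]
-202 [-0.001  0.002 -0.   ]
-204 [-0.003  0.006 -0.   ]
-206 [-0.006  0.01  -0.   ]
-208 [-0.009  0.014 -0.   ]
-210 [-0.012  0.018 -0.   ]
-212 [-0.015  0.021 -0.   ]
-214 [-0.019  0.025 -0.   ]
```

View pics/t5.png

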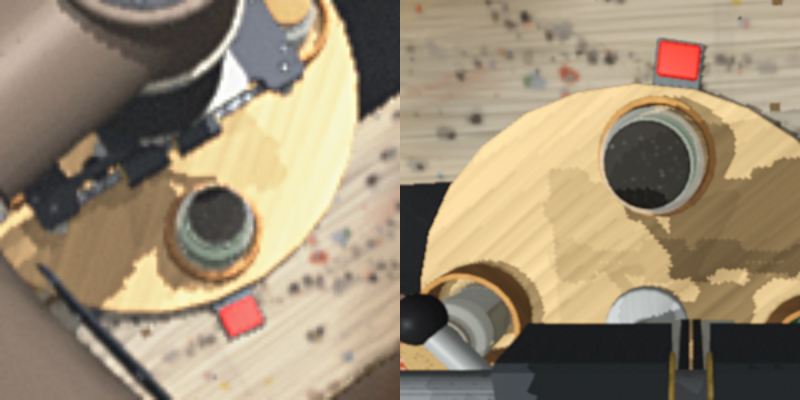

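In the top view the cap is at (220,212) and the red block at (241,315). In the wrist view the cap is at (649,165) and the block at (679,60).

```bash
python3 - <<'E'
from h import *
m=camera_model("top"); print("jar",ang(ray(m,356,243.6,.115)),"well",ang(ray(m,290+213*.3,180+233*.3,.052)),"red",ang(ray(m,362.3,274.5,.02)))
m=camera_model("wrist"); print("jar",ang(ray(m,286.8,163.8,.115)),"well",ang(ray(m,100+257*.75,40+155*.75,.052)),"red",ang(ray(m,309.3,85,.02)))
E
```

```text
jar (np.float64(-156.970921736038), np.float64(0.12076554065032598)) well (np.float64(-158.96748958641234), np.float64(0.12303903862459996)) red (np.float64(-160.69501235421592), np.float64(0.18332555712013546))
jar (np.float64(-159.27310444780974), np.float64(0.12080671648439999)) well (np.float64(-158.79481895076046), np.float64(0.12282643821062904)) red (np.float64(-161.0585400905266), np.float64(0.1811849130448552))
```

The jar is about 2.5° short. I'll nudge it, back off, and rise.

>>> play_rows:
  rows:
    - [-0.002,0.003,0,0,0,0]
    - [-0.004,0.006,0,0,0,0]
    - [-0.004,0.006,0,0,0,0]
    - [0.0,-0.004,0,0,0,0]
    - [0.004,-0.014,0,0,0,0]
    - [0.008,-0.024,0,0,0,0]
    - [0.011,-0.034,0,0,0,0]
    - [0.011,-0.034,0,0,0,0]

```text
t: 9.03
ee_pos: [0.5362, 0.1367, 0.1469]
ee_rot: [[-0.892, -0.451, 0.0], [-0.451, 0.892, 0.0], [-0.0, 0.0, -1.0]]
ft_force: [0.2, 0.1, 0.4]
finger_gap: 0.0004
grip_force: 0.0
```

>>> play_rows:
  rows:
    - [0,0,-0.03,0,0,0]
    - [0,0,-0.08,0,0,0]
    - [0,0,-0.13,0,0,0]
    - [0,0,-0.18,0,0,0]
    - [0,0,-0.23,0,0,0]
    - [0,0,-0.28,0,0,0]
    - [0,0,-0.3,0,0,0]
    - [0,0,-0.3,0,0,0]
    - [0,0,-0.3,0,0,0]

```text
t: 9.78
ee_pos: [0.5361, 0.1377, 0.2968]
ee_rot: [[-0.892, -0.452, 0.0], [-0.452, 0.892, 0.001], [-0.001, 0.001, -1.0]]
ft_force: [0.2, 0.7, -1.9]
finger_gap: 0.0003
grip_force: 0.0
```

```bash
python3 - <<'E'
from h import *
p,d=get_image("top"); q,_=get_image("wrist"); s=monitor.get_state(); print(s["ee_pos"],s["ft_force"],s["t"])
cv2.imwrite("pics/t6.png",np.hstack([cv2.resize(p[180:300,290:410],(400,400)),cv2.resize(q,(400,400))])[:,:,::-1])
E
```

```text
[0.53554497 0.13741617 0.29552689] [ 0.39595592 -0.89134642 -0.54528181] 9.8833
```

View pics/t6.png

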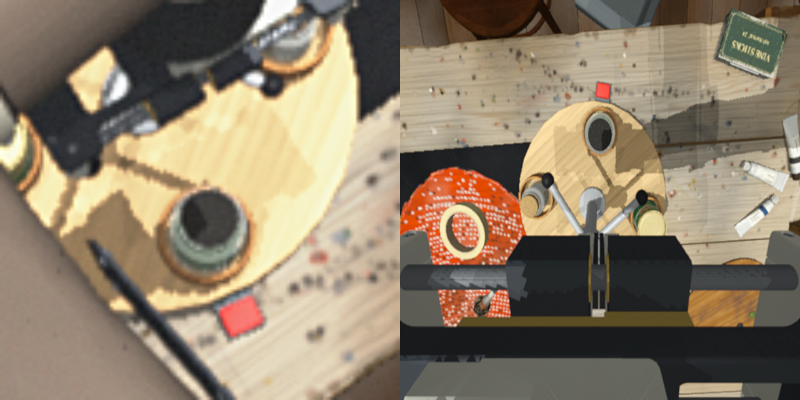

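The tool is clear of the rack. In the wrist view the cap at (600,131) lies in line with the red block at (603,90), and the balls are at (547,181) and (641,199).

```bash
python3 - <<'E'
from h import *
m=camera_model("wrist"); print("jar",ang(ray(m,320,157,.115)),"red",ang(ray(m,325,108,.02)),"balls",ang(ray(m,235,217,.19)),ang(ray(m,386,239,.19)))
m=camera_model("top"); print("jar",ang(ray(m,290+209*.3,180+217*.3,.115)),"well",ang(ray(m,290+204*.3,180+237*.3,.052)))
E
```

```text
jar (np.float64(-161.0310898645831), np.float64(0.12570575434884879)) red (np.float64(-160.6833738157467), np.float64(0.18296134633411235)) balls (np.float64(-116.16765723584484), np.float64(0.09564363168363955)) (np.float64(153.481631077467), np.float64(0.09453783357089607))
jar (np.float64(-161.02859803272216), np.float64(0.1205556114141243)) well (np.float64(-162.3570345939684), np.float64(0.12300516746421938))
```

Jar and mark agree within about 1°.

```bash
python3 -c "
from h import *
print(job.hand_in())"
```

```text
the job is handed in; nothing more can be done
None
```

The black-capped jar is in line with the red mark to within about 1° by the camera measurements, and I've handed the job in (no verdict came back); the fingertip slipped over a handle arm once on the way, with no contact with the tray or containers seen.

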